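Make up two plumbing kits from storeroom stock

ROBOT

A 7-joint arm with a two-finger parallel gripper is mounted at the origin on the work surface. World frame = base frame: x ahead of the robot, y to its left, z up, the work surface at z = 0. Lengths are in m, angles in rad, forces in N, time in s.
With the tool pointing down it reaches from about 0.425 to 0.825 m from the base axis. Payload 3.6 kg.
Tool frame: the origin (TCP) lies at the very end of the fingers, on their centre line; the grasp point (between the pads) lies 19 mm behind it; z points along the fingers, y is the direction in which the jaws open and shut (so a half turn about z gives the same grasp; the last joint's range is limited). The gripper opens to 93 mm and grips with 3 to 60 N. Pads are 15 mm wide; open, the fingers measure 128 mm over their backs; the gripper's body (75 mm by 188 mm) begins 65 mm behind the grasp point.
Start: joints at [1.246, 0.615, -0.013, 1.423, 0.008, 1.103, -0.04], TCP at [0.191, -0.621, 0.219] pointing down, gripper open.
Joint ranges: [-3.12, 3.12], [-0.3, 2.06], [-1.34, 1.32], [0.26, 2.42], [-1.36, 4.5], [0.01, 1.98], [-2.84, 2.84]. Speed limits (rad/s): [2.79, 2.79, 3.14, 3.14, 3.14, 3.14, 3.14].

INTERFACE

Orientations are given as a unit quaternion [x, y, z, w].
In Python, from plant import state, snapshot, camera_params, workorder, finder gives the robot as it stands.
- The arm moves only by the shell command python3 -m crank 'ROWS' [OPENING]. ROWS is JSON, a list of rows, each a list of 2 entries, a list of its own where there are three numbers: the shift along the world's x, y, z in mm, then the turn, a rotation vector about the world's x, y, z in degrees. In form: [[[x, y, z], [ax, ay, az]], ...]. A call has exactly 8 rows; each row is the pose to reach, as a shift and turn from the pose commanded when the call began; what a row does not reach only later rows make up. A row lasts 1/12 s, in which the tool goes at most 41.7 mm and 7.16 degrees, less where a joint would pass 70% of its speed; a pose out of reach is approached as far as the arm can. A call with a gripper value outside its range is refused whole. OPENING is the closure in counts, from 0 (fully open) to 255 (shut), set as the call begins (- or left out, the last holds). The fingers move at their own pace and stop on an object; the grip force is fixed at half the most. Time passes only in rows, so rows that repeat a pose let the fingers close, or fill a call up. It gives the time, the measured TCP pose, the force and the opening at its end, in the units of the state.
- state(): the state, without advancing time (a new reading comes with each control period).
- snapshot(name): name is "side" or "top"; returns (picture, depth): 480x640x3 uint8, red, green, blue; 480x640 float32, m along the optical axis (not along the pixel's ray), 0 where there is no reading.
- camera_params(name): a dict with "fx", "fy", "cx", "cy" (pixels), "camera_from_world" (4x4, takes a point from world to camera coordinates). Camera axes: x right, y up, looking along -z (the intrinsics and any distortion apply to the point x, -y, -z); pixel columns grow to the right and rows downward; lengths in m; the calibration is good to about 2 mm. A picture is of the moment at which its call begins. camera_params takes no time and is no camera call.
- workorder.finish_job(): hands the job in, once; it reports no verdict.
Trained networks look in the newest picture that a camera, given by its name, has taken for a name from the list of things; names that differ only in an ending like _2 or _b are one class to them, and where a whole thing is asked for, a point or a joint stands for the part that bears it (a point fixed in the world has none). Each returns a list of dicts, best first, with "conf" (0 to 1); they miss things now and then, are a little off and sometimes report something else, mostly with a low value. They report only what shows in the picture. A call takes as long as a camera call. They do not tell look-alikes from the thing itself.
- finder.find_in(camera, thing): "centre" ([row, column] in pixels, amid what is visible of it).
- finder.spot_point(camera, thing): "centre" ([row, column] in pixels: a listed point, or the origin of a listed thing).
The state is a dict: "time": time; "qpos": joint angles; "qd": joint speeds; "joint_torque": joint torques, N m; "position": TCP position; "eef_rot": TCP orientation; "contact_force": force on the tool from outside, world axes, zero at the start; "ft_torque": the same for the moment, N m; "grip_width": finger opening in m.
Only numpy, scipy, OpenCV 4.12 (cv2) and the standard library are available. Lean on these libraries where they do the work, as an engineer would, in place of code of your own. Each camera call takes 0.05 s, during which the arm holds its last target. There are 200 camera calls.

TASK

Make up the two job kits from the stock on the bench: the carton of screws, the white coupling and the blue-lever valve go in the red tray, and the grey coupling and the red-lever valve go in the black tray. Set each piece upright on its own painted outline on the tray floor, couplings on the rings, the carton on the wide rectangle and the valves on the narrow rectangles, lined up with the rectangle (either way round). Leave the spare orange coupling, yellow-lever valve and tin where they are.

Things in the scene. Friction and masses are not known exactly. Their poses are not given: they have to be found in the camera images.
- carton: Small stiff carton of screws, white with green lower half and green band on top, 56 mm long (its x axis), 40 mm wide (y), 32 mm high, about 200 g. Origin at the centre of its underside, z up.
- white_coupling: White plastic pipe coupling: a plain tube standing on end, 44 mm across, 50 mm tall, 36 mm bore, a thin ridge of 45.6 mm round its middle, about 60 g. Origin at the centre of its underside, z up along the tube.
- blue_valve: Brass ball valve lying flat, blue lever on top: body 64 mm long (x axis), 28 mm wide (y), 28 mm high, flat sides, about 250 g; grip it across y. The lever, a flat bar 13 mm wide, runs along x from 11 mm behind the middle to 41 mm ahead, top at 39 mm (a nut to 42 mm). Origin: centre of the body's underside, z up.
- grey_coupling: Dark grey plastic pipe coupling: a plain tube standing on end, 44 mm across, 50 mm tall, 36 mm bore, a thin ridge of 45.6 mm round its middle, about 60 g. Origin at the centre of its underside, z up along the tube.
- red_valve: Brass ball valve lying flat, red lever on top: body 64 mm long (x axis), 28 mm wide (y), 28 mm high, flat sides, about 250 g; grip it across y. The lever, a flat bar 13 mm wide, runs along x from 11 mm behind the middle to 41 mm ahead, top at 39 mm (a nut to 42 mm). Origin: centre of the body's underside, z up.
- orange_coupling: Orange plastic pipe coupling: a plain tube standing on end, 44 mm across, 50 mm tall, 36 mm bore, a thin ridge of 45.6 mm round its middle, about 60 g. Origin at the centre of its underside, z up along the tube. Spare stock, to be left alone.
- yellow_valve: Brass ball valve lying flat, yellow lever on top: body 64 mm long (x axis), 28 mm wide (y), 28 mm high, flat sides, about 250 g; grip it across y. The lever, a flat bar 13 mm wide, runs along x from 11 mm behind the middle to 41 mm ahead, top at 39 mm (a nut to 42 mm). Origin: centre of the body's underside, z up. Spare stock, to be left alone.
- tin: Round tin with white label and green lid, 49 mm across, 50 mm tall, about 250 g. Origin at the centre of its underside. Spare stock, to be left alone.
- red_tray: Red shallow kit tray, fixed: 260 mm long (x axis), 120 mm wide (y), walls 4 mm thick and 18.5 mm high, floor top 4 mm up. Origin: centre of its underside, z up. White outlines centred on the floor at y = 0: wide rectangle (carton) at x = -80 mm, ring (coupling) at x = 0, narrow rectangle (valve) at x = +80 mm; both rectangles' long sides run across the tray, along y.
- black_tray: Black shallow kit tray, fixed: 260 mm long (x axis), 120 mm wide (y), walls 4 mm thick and 18.5 mm high, floor top 4 mm up. Origin: centre of its underside, z up. White outlines centred on the floor at y = 0: narrow rectangle (valve) at x = -60 mm, ring (coupling) at x = +60 mm; the rectangle's long sides run across the tray, along y.
Not all that is in view belongs to the job. Leave any pink or purple look-alike of the white_coupling alone.

How it is judged:
At the end, for the whole second after the job is handed in: Each kit piece in its named tray, centred within 12 mm (along and across the tray) of its own outline, flat on the floor (tilt under 0.15 rad), carton and valves within 0.3 rad of their rectangles either way round; all released and at rest; the three spares within 30 mm of their starts (x of carton in the frame of red_tray between -0.092 and -0.068 m and y of carton in the frame of red_tray between -0.012 and 0.012 m and z of carton in the frame of red_tray between 0.001 and 0.01 m and angle between each of carton, white_coupling, blue_valve, red_valve, grey_coupling's own z axis and vertical below 0.15 rad and linear speed of each of carton, white_coupling, blue_valve, red_valve, grey_coupling below 0.02 m/s and angular speed of each of carton, white_coupling, blue_valve, red_valve, grey_coupling below 0.2 rad/s and angle between the x axis of each of carton, blue_valve and the y axis of red_tray, either way round below 0.3 rad and x of white_coupling in the frame of red_tray between -0.012 and 0.012 m and y of white_coupling in the frame of red_tray between -0.012 and 0.012 m and z of white_coupling in the frame of red_tray between 0.001 and 0.01 m and x of blue_valve in the frame of red_tray between 0.068 and 0.092 m and y of blue_valve in the frame of red_tray between -0.012 and 0.012 m and z of blue_valve in the frame of red_tray between 0.001 and 0.01 m and x of red_valve in the frame of black_tray between -0.072 and -0.048 m and y of red_valve in the frame of black_tray between -0.012 and 0.012 m and z of red_valve in the frame of black_tray between 0.001 and 0.01 m and angle between the x axis of red_valve and the y axis of black_tray, either way round below 0.3 rad and x of grey_coupling in the frame of black_tray between 0.048 and 0.072 m and y of grey_coupling in the frame of black_tray between -0.012 and 0.012 m and z of grey_coupling in the frame of black_tray between 0.001 and 0.01 m and distance of each of orange_coupling, yellow_valve, tin from where it was at the start of the episode below 0.03 m); the robot touches nothing.
It fails at once if a spare fitting (orange coupling, yellow-lever valve or tin) is shifted by more than 30 mm or tipped (distance of any of orange_coupling, yellow_valve, tin from where it was at the start of the episode above 0.03 m or angle between any of orange_coupling, yellow_valve, tin's own z axis and vertical above 0.5 rad).
It also fails if it takes over 120 s, if anything falls off the work surface, if the arm or the gripper's body presses on something with over 40 N, if the wrist force passes 120 N, or if a joint passes its speed limit or range.

## Working session

There is one attempt and no reset: what is moved stays moved. The work goes in short steps, Python scripts to look and compute and a shell command to move; the robot and the scene stay as the last step left them, time stands still between calls to the robot, and variables do not carry over. Pictures are saved under pics/ and viewed, about 12 in all and at most 16, crops included, and the job is handed in when it is done.

```bash
ls; mkdir -p pics; python3 - <<'E'
from plant import *
import cv2
print(state())
for n in("top","side"):
    p,d=snapshot(n); cv2.imwrite(f"pics/{n}0.png",p[:,:,::-1]); print(n,camera_params(n),d.min(),d.max())
E
```

```text
pics
{'time': 0.0, 'qpos': array([ 1.24649379,  0.6159083 , -0.01260408,  1.42487574,  0.00808591,
        1.10335734, -0.0404111 ]), 'qd': array([-0.0006712 , -0.00296121, -0.00117811,  0.00024495, -0.00126293,
       -0.00012631,  0.00061054]), 'joint_torque': array([ 1.85544695e-04, -4.58935547e+01,  2.09203530e-01, -1.65744549e+01,
       -6.09949976e-02,  2.05442141e-02,  2.43520699e-04]), 'position': array([ 0.19050324, -0.62064954,  0.21749593]), 'eef_rot': array([ 9.88931020e-01,  1.48370743e-01, -1.99742347e-04, -1.23335702e-03]), 'contact_force': array([-0.19649632,  0.00266785,  0.25982811]), 'ft_torque': array([-0.0128947 , -0.00725764,  0.01345023]), 'grip_width': 0.09276460946622815}
top {'fx': 575.8416863740828, 'fy': 575.8416863740828, 'cx': 318.9977762316496, 'cy': 241.49621173148438, 'camera_from_world': array([[-0.01591849, -0.99981066, -0.01119118, -0.00364282],
       [ 0.99504127, -0.01693961,  0.09800984, -0.58018402],
       [-0.09818086, -0.00957552,  0.99512252, -1.19227851],
       [ 0.        ,  0.        ,  0.        ,  1.        ]])} 0.0 2.1180544
side {'fx': 528.1692092979839, 'fy': 528.1692092979839, 'cx': 313.20060303126326, 'cy': 248.28287655872938, 'camera_from_world': array([[-0.9962874 , -0.08231529,  0.02521146,  0.58006179],
       [ 0.06341058, -0.50358263,  0.86161687, -0.08190272],
       [-0.05822819,  0.8600167 ,  0.50693269, -1.02935918],
       [ 0.        ,  0.        ,  0.        ,  1.        ]])} 0.0 3.5125647
```

View pics/top0.png

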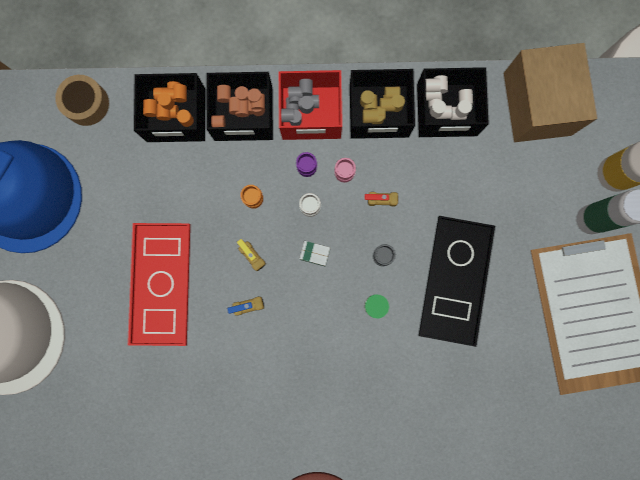

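View pics/side0.png

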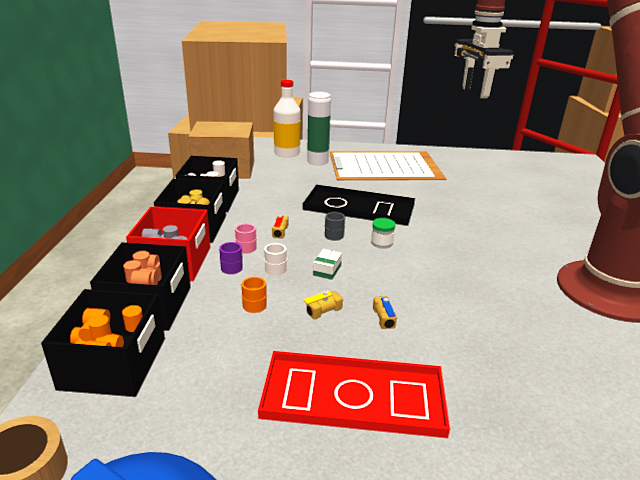

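Top view (row, col): the white coupling is at (204,310), with purple (164,306), pink (169,345), orange (197,252) and grey (255,384) as things it could be mistaken for. The couplings in the bins are stock and stay put. The carton is at (253,314). The valves are red (199,382), blue (306,245) and yellow (253,251, spare). The tin is at (306,376), the red tray around (284,160) and the black tray around (281,457).

```bash
cat > h.py <<'E'
import numpy as np, cv2
from plant import *
def ray(cam,px,z):
    """pixels (N,2) [row,col] -> world points on plane z"""
    P=camera_params(cam); T=np.array(P["camera_from_world"]); R,t=T[:3,:3],T[:3,3]
    px=np.atleast_2d(px).astype(float)
    d=np.c_[(px[:,1]-P["cx"])/P["fx"],-(px[:,0]-P["cy"])/P["fy"],-np.ones(len(px))]@R
    o=-R.T@t
    return o+d*((z-o[2])/d[:,2])[:,None]
def cloud(cam,dep):
    P=camera_params(cam); T=np.array(P["camera_from_world"]); R,t=T[:3,:3],T[:3,3]
    v,u=np.mgrid[:480,:640]
    c=np.dstack([(u-P["cx"])/P["fx"]*dep,-(v-P["cy"])/P["fy"]*dep,-dep])
    return (c-t)@R
E
python3 - <<'E'
from h import *
p,d=snapshot("top"); W=cloud("top",d)
z={'carton':0,'white_coupling':0,'blue_valve':0,'grey_coupling':0,'red_valve':0,'orange_coupling':0,'yellow_valve':0,'tin':0,'red_tray':0,'black_tray':0}
print(state()['time'])
for n in z:
    r=finder.spot_point("top",n)[:3]
    print(n,[(np.round(q['centre']),round(q['conf'],2),np.round(ray("top",q['centre'],0)[0][:2],3)) for q in r])
# geometry: blobs by height
seeds=dict(carton=(253,314),white=(204,310),grey=(255,384),red=(199,382),blue=(306,245),orange=(197,252),yellow=(253,251),tin=(306,376),purple=(164,306),pink=(169,345))
H=W[...,2]
print('table z',np.median(H[380:450,200:400]))
m=((H>0.012)&(d>0)).astype(np.uint8); k,L,S,C=cv2.connectedComponentsWithStats(m)
for n,(r,c) in seeds.items():
    l=np.bincount(L[r-10:r+11,c-10:c+11].ravel(),minlength=k); l[0]=0; l=l.argmax()
    pts=W[L==l]; zt=np.percentile(pts[:,2],90)
    top=pts[pts[:,2]>zt-0.008] if n in('carton','white','grey','orange','tin','purple','pink') else pts
    (cx,cy),(w,h),a=cv2.minAreaRect((top[:,:2]*1000).astype(np.float32))
    print(n,S[l],'ztop %.3f'%zt,'rect c %.1f %.1f size %.1f %.1f ang %.1f'%(cx,cy,w,h,a))
# tray outlines: white pixels on floor
hsv=cv2.cvtColor(p,cv2.COLOR_RGB2HSV)
white=((hsv[...,1]<70)&(hsv[...,2]>140)).astype(np.uint8)
for n,(r0,r1,c0,c1) in dict(red=(225,345,132,188),black=(222,342,422,492)).items():
    w=np.zeros_like(white); w[r0:r1,c0:c1]=white[r0:r1,c0:c1]
    for q in cv2.findContours(w,cv2.RETR_EXTERNAL,cv2.CHAIN_APPROX_NONE)[0]:
        if len(q)<40: continue
        X=ray("top",q[:,0,::-1],0.004)[:,:2]*1000
        (cx,cy),(a,b),g=cv2.minAreaRect(X.astype(np.float32)); print(n,'outline c %.1f %.1f size %.1f %.1f ang %.1f'%(cx,cy,a,b,g))
print(state()['time'])
cv2.imwrite("pics/crop.png",cv2.resize(p[140:350,120:500],None,fx=2.1,fy=2.1,interpolation=cv2.INTER_CUBIC)[:,:,::-1])
E
```

```text
0.15
carton [(array([255., 317.]), 0.86, array([ 0.553, -0.009]))]
white_coupling [(array([208., 309.]), 0.66, array([0.656, 0.008])), (array([165., 306.]), 0.56, array([0.751, 0.012]))]
blue_valve [(array([304., 253.]), 0.97, array([0.451, 0.13 ]))]
grey_coupling [(array([258., 382.]), 0.75, array([ 0.544, -0.148])), (array([304., 374.]), 0.24, array([ 0.445, -0.13 ]))]
red_valve [(array([202., 381.]), 0.82, array([ 0.668, -0.15 ]))]
orange_coupling [(array([199., 253.]), 0.81, array([0.679, 0.129]))]
yellow_valve [(array([254., 253.]), 0.93, array([0.557, 0.13 ]))]
tin [(array([309., 373.]), 0.94, array([ 0.436, -0.125]))]
red_tray [(array([286., 161.]), 0.86, array([0.492, 0.33 ]))]
black_tray [(array([280., 457.]), 0.59, array([ 0.495, -0.309]))]
table z 0.00015114255614786994
carton [299 241  31  25 518] ztop 0.035 rect c 556.1 -2.1 size 56.0 40.2 ang 74.0
white [299 193  21  23 388] ztop 0.052 rect c 659.5 6.3 size 42.0 42.9 ang 89.1
grey [372 244  23  22 382] ztop 0.051 rect c 549.2 -148.3 size 42.4 42.6 ang 51.0
red [364 192  34  14 406] ztop 0.041 rect c 671.0 -146.0 size 72
[... 172 characters left out ...]
ang 87.5
yellow [236 239  29  32 413] ztop 0.041 rect c 556.6 135.0 size 73.5 27.8 ang 38.1
tin [364 294  25  24 465] ztop 0.053 rect c 443.6 -129.6 size 47.7 47.1 ang 89.4
purple [296 152  21  24 401] ztop 0.051 rect c 747.7 12.4 size 44.0 40.4 ang 0.7
pink [334 158  21  24 401] ztop 0.051 rect c 733.4 -68.7 size 42.4 42.0 ang 87.1
red outline c 417.4 332.3 size 68.7 50.9 ang 89.1
red outline c 497.4 329.9 size 54.0 54.0 ang 0.5
red outline c 577.4 328.4 size 79.9 37.0 ang 89.0
black outline c 374.2 -366.2 size 21.5 33.4 ang 61.1
black outline c 435.3 -292.8 size 79.3 39.1 ang 78.6
black outline c 553.5 -317.2 size 53.7 54.3 ang 87.8
black outline c 604.4 -248.0 size 23.7 32.8 ang 88.1
0.65
```

View pics/crop.png

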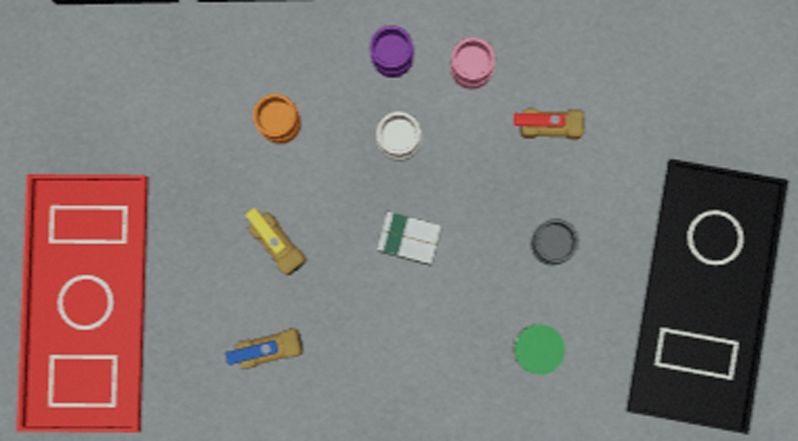

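The close crop bears out the choice of pieces. White is the pale one at crop (398,133), with purple and pink above it. I'll start with the red valve at (671,-150.5), with the jaws across its y axis, which is about a 72° turn.

```bash
python3 -m crank '[[[20,20,-3],[0,0,6]],[[48,46,-8],[0,0,12]],[[76,74,-12],[0,0,18]],[[104,101,-16],[0,0,24]],[[132,128,-20],[0,0,30]],[[160,156,-24],[0,0,36]],[[188,183,-28],[0,0,42]],[[216,210,-30],[0,0,48]]]' 63
python3 -m crank '[[[28,27,-3],[0,0,4]],[[56,54,-8],[0,0,8]],[[84,81,-12],[0,0,12]],[[112,109,-16],[0,0,16]],[[140,136,-20],[0,0,20]],[[168,164,-24],[0,0,24]],[[196,191,-28],[0,0,24]],[[216,210,-30],[0,0,24]]]'
python3 -c "
from plant import state; s=state(); print(s['position'],s['eef_rot'],s['qpos'])"
```

```text
time: 1.32
position: [0.4077, -0.4099, 0.1885]
eef_rot: [0.842, 0.54, -0.0, -0.0]
contact_force: [2.1, -1.1, 0.2]
grip_width: 0.07
time: 1.98
position: [0.6251, -0.1971, 0.1583]
eef_rot: [0.712, 0.703, 0.001, -0.001]
contact_force: [1.1, 0.4, -0.2]
grip_width: 0.0701
[ 0.62508777 -0.19709211  0.15826466] [ 7.11571632e-01  7.02612115e-01  1.31600636e-03 -5.44773854e-04] [ 0.4671294   0.70097183 -0.34665614  1.47382026  0.25815775  1.01153689
  0.04603876]
```

```bash
python3 -m crank '[[[20,20,-20],[0,0,0]],[[40,40,-45],[0,0,0]],[[48,48,-70],[0,0,0]],[[48,48,-90],[0,0,0]],[[48,48,-98],[0,0,0]],[[48,48,-98],[0,0,0]],[[48,48,-98],[0,0,0]],[[48,48,-98],[0,0,0]]]'
python3 -c "
from plant import state; s=state(); print(s['position'],s['eef_rot'],s['qd'])"
```

```text
time: 2.65
position: [0.6717, -0.1546, 0.0625]
eef_rot: [0.713, 0.701, 0.001, 0.001]
contact_force: [0.4, 0.2, -0.1]
grip_width: 0.0699
[ 0.67165022 -0.15462629  0.06246723] [7.13418912e-01 7.00736061e-01 7.03123655e-04 1.39086582e-03] [-0.00149626 -0.01119253 -0.00533829 -0.00172927 -0.00012436 -0.00261064
 -0.00032737]
```

```bash
python3 -m crank '[[[0,4,-14],[0,0,0]],[[0,4,-30],[0,0,0]],[[0,4,-44],[0,0,0]],[[0,4,-52],[0,0,0]],[[0,4,-55],[0,0,0]],[[0,4,-55],[0,0,0]],[[0,4,-55],[0,0,0]],[[0,4,-55],[0,0,0]]]'
python3 -m crank '[[[0,0,0],[0,0,0]],[[0,0,0],[0,0,0]],[[0,0,0],[0,0,0]],[[0,0,0],[0,0,0]],[[0,0,0],[0,0,0]],[[0,0,0],[0,0,0]],[[0,0,0],[0,0,0]],[[0,0,0],[0,0,0]]]' 255
python3 -m crank '[[[0,0,5],[0,0,0]],[[0,0,15],[0,0,0]],[[0,0,30],[0,0,0]],[[0,0,48],[0,0,0]],[[0,0,64],[0,0,0]],[[0,0,74],[0,0,0]],[[0,0,78],[0,0,0]],[[0,0,78],[0,0,0]]]'
python3 -c "
from plant import state; s=state(); print(s['position'],s['eef_rot'],s['qd'])"
```

```text
time: 3.32
position: [0.6716, -0.1495, 0.0066]
eef_rot: [0.713, 0.701, 0.001, 0.001]
contact_force: [0.1, -0.6, 1.1]
grip_width: 0.0703
time: 3.98
position: [0.6708, -0.1493, 0.0056]
eef_rot: [0.713, 0.701, 0.0, 0.0]
contact_force: [0.1, -0.2, -0.9]
grip_width: 0.0275
time: 4.65
position: [0.6713, -0.1495, 0.085]
eef_rot: [0.713, 0.701, 0.001, 0.001]
contact_force: [-0.8, -0.3, -2.3]
grip_width: 0.0278
[ 0.67128235 -0.14948628  0.08497994] [7.12899895e-01 7.01265106e-01 5.55275481e-04 8.25862978e-04] [-0.0018327   0.02849692  0.00839128  0.02662813  0.00294647 -0.01180423
 -0.00304097]
```

```bash
python3 -m crank '[[[-20,-12,0],[0,0,-2]],[[-55,-33,0],[0,0,-4]],[[-90,-54,0],[0,0,-6]],[[-125,-75,0],[0,0,-8]],[[-160,-96,0],[0,0,-10]],[[-192,-116,0],[0,0,-10.4]],[[-218,-132,0],[0,0,-10.4]],[[-230,-140,0],[0,0,-10.4]]]'
python3 -m crank '[[[-5,-3,0],[0,0,0]],[[-6,-3,0],[0,0,0]],[[-6,-3,0],[0,0,0]],[[-6,-3,-8],[0,0,0]],[[-6,-3,-20],[0,0,0]],[[-6,-3,-30],[0,0,0]],[[-6,-3,-35],[0,0,0]],[[-6,-3,-35],[0,0,0]]]'
python3 -c "
from plant import state; s=state(); print(s['position'],s['eef_rot'],s['qd'])"
```

```text
time: 5.32
position: [0.4343, -0.2923, 0.0825]
eef_rot: [0.775, 0.632, -0.003, -0.002]
contact_force: [0.7, -1.3, -2.7]
grip_width: 0.0276
time: 5.98
position: [0.4346, -0.291, 0.047]
eef_rot: [0.773, 0.635, -0.0, -0.002]
contact_force: [0.1, 0.4, -2.7]
grip_width: 0.0279
[ 0.43461441 -0.29097461  0.04697032] [ 7.72871686e-01  6.34560369e-01 -2.53369148e-04 -1.55907093e-03] [ 0.01099791 -0.02728769 -0.00624305 -0.01244843 -0.00739954  0.01680089
  0.00669966]
```

```bash
python3 -m crank '[[[0,-1,-8],[0,0,0]],[[0,-1,-18],[0,0,0]],[[0,-1,-26],[0,0,0]],[[0,-1,-32],[0,0,0]],[[0,-1,-36],[0,0,0]],[[0,-1,-37.5],[0,0,0]],[[0,-1,-37.5],[0,0,0]],[[0,-1,-37.5],[0,0,0]]]'
python3 -m crank '[[[0,0,0],[0,0,0]],[[0,0,0],[0,0,0]],[[0,0,0],[0,0,0]],[[0,0,0],[0,0,0]],[[0,0,10],[0,0,0]],[[0,0,30],[0,0,0]],[[0,0,55],[0,0,0]],[[0,0,75],[0,0,0]]]' 140
python3 -c "
from plant import state; s=state(); print(s['position'],s['eef_rot'],s['qd'])"
```

```text
time: 6.65
position: [0.4349, -0.2934, 0.0113]
eef_rot: [0.773, 0.634, 0.0, 0.0]
contact_force: [0.2, 0.4, -2.1]
grip_width: 0.0276
time: 7.32
position: [0.435, -0.2934, 0.0881]
eef_rot: [0.773, 0.634, 0.0, 0.0]
contact_force: [0.7, -0.1, 0.7]
grip_width: 0.0417
[ 0.43501889 -0.29336659  0.08812615] [7.73399485e-01 6.33918779e-01 1.99137586e-04 4.24027232e-04] [ 0.13975822 -0.37182914 -0.19283852 -0.18406937 -0.18542404  0.54298006
  0.15944751]
```

```bash
python3 -m crank '[[[12,14,3],[0,0,0]],[[32,40,3],[0,0,0]],[[54,68,3],[0,0,0]],[[76,96,3],[0,0,0]],[[96,122,3],[0,0,0]],[[108,138,3],[0,0,0]],[[114,145,3],[0,0,0]],[[114,145,3],[0,0,0]]]' 74
python3 -m crank '[[[0,0,0],[0,0,0]],[[0,0,-10],[0,0,0]],[[0,0,-28],[0,0,0]],[[0,0,-46],[0,0,0]],[[0,0,-62],[0,0,0]],[[0,0,-73],[0,0,0]],[[0,0,-77],[0,0,0]],[[0,0,-77],[0,0,0]]]'
python3 -m crank '[[[0,0,0],[0,0,0]],[[0,0,0],[0,0,0]],[[0,0,0],[0,0,0]],[[0,0,0],[0,0,0]],[[0,0,0],[0,0,0]],[[0,0,0],[0,0,0]],[[0,0,0],[0,0,0]],[[0,0,0],[0,0,0]]]' 255
python3 -m crank '[[[0,0,5],[0,0,0]],[[0,0,15],[0,0,0]],[[0,0,30],[0,0,0]],[[0,0,48],[0,0,0]],[[0,0,64],[0,0,0]],[[0,0,74],[0,0,0]],[[0,0,78],[0,0,0]],[[0,0,78],[0,0,0]]]'
python3 -c "
from plant import state; s=state(); print(s['position'],s['eef_rot'],s['qd'])"
```

```text
time: 7.98
position: [0.5503, -0.1458, 0.0899]
eef_rot: [0.772, 0.635, 0.001, 0.0]
contact_force: [-0.2, -0.2, -0.8]
grip_width: 0.066
time: 8.65
position: [0.5473, -0.1494, 0.0109]
eef_rot: [0.774, 0.633, -0.001, -0.001]
contact_force: [0.5, -0.1, 1.4]
grip_width: 0.0661
time: 9.32
position: [0.5493, -0.1485, 0.0129]
eef_rot: [0.773, 0.634, 0.0, 0.001]
contact_force: [-1.7, 0.5, 5.2]
grip_width: 0.0441
time: 9.98
position: [0.5492, -0.1485, 0.0911]
eef_rot: [0.774, 0.634, 0.001, 0.001]
contact_force: [0.1, 0.4, -1.2]
grip_width: 0.0439
[ 0.54920311 -0.14850382  0.09114619] [7.73520752e-01 6.33770327e-01 5.47787893e-04 7.19951137e-04] [-0.00164266  0.02742249  0.00859269  0.02054992  0.00434202 -0.01412911
 -0.00415975]
```

```bash
python3 -m crank '[[[0,-14,0],[0,0,0]],[[1,-44,0],[0,0,0]],[[2,-78,0],[0,0,0]],[[3,-112,0],[0,0,0]],[[4,-142,0],[0,0,0]],[[4,-162,0],[0,0,0]],[[4,-168.5,0],[0,0,0]],[[4,-168.5,0],[0,0,0]]]'
python3 -m crank '[[[0,0,0],[0,0,0]],[[0,0,0],[0,0,0]],[[0,0,-8],[0,0,0]],[[0,0,-20],[0,0,0]],[[0,0,-32],[0,0,0]],[[0,0,-42],[0,0,0]],[[0,0,-46],[0,0,0]],[[0,0,-46],[0,0,0]]]'
python3 -c "
from plant import *; import cv2; s=state(); print(s['position'],s['eef_rot'],s['qd'])
p,d=snapshot('side'); cv2.imwrite('pics/s1.png',cv2.resize(p[60:260,240:500],None,fx=3,fy=3)[:,:,::-1])"
```

```text
time: 10.65
position: [0.5508, -0.3201, 0.0886]
eef_rot: [0.775, 0.632, -0.001, -0.001]
contact_force: [-0.1, -0.3, -1.7]
grip_width: 0.0439
time: 11.32
position: [0.5515, -0.3161, 0.042]
eef_rot: [0.773, 0.634, -0.001, -0.002]
contact_force: [-0.9, -0.7, -0.2]
grip_width: 0.0437
[ 0.55152436 -0.31614576  0.04202271] [ 0.77334967  0.63397676 -0.00079681 -0.00176579] [ 0.00662963 -0.02713395 -0.00743486 -0.02480091 -0.00261069  0.01149815
  0.00417941]
```

View pics/s1.png

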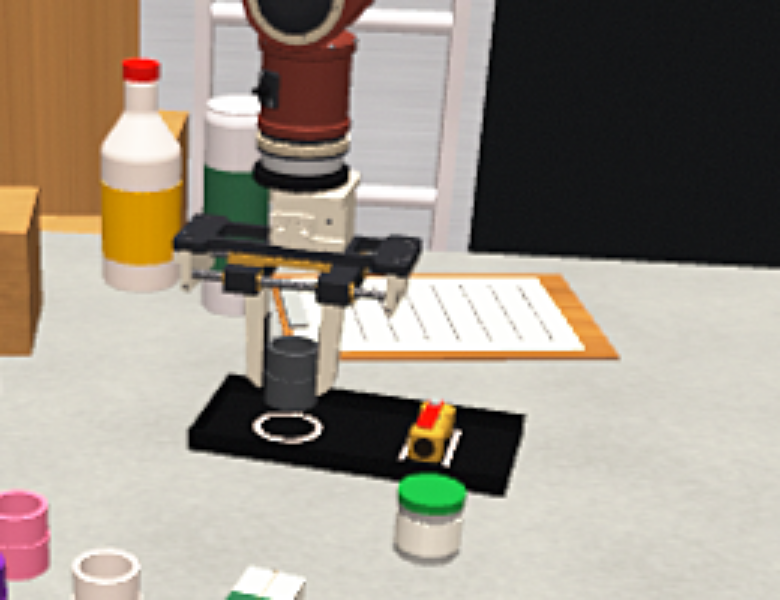

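The grey coupling is held upright over the ring (crop 290,425), and the red valve sits inside its rectangle (430,440). I'll lower it and release.

```bash
python3 -m crank '[[[1,-1,-6],[0,0,0]],[[2,-1,-14],[0,0,0]],[[2,-1,-20],[0,0,0]],[[2,-1,-25],[0,0,0]],[[2,-1,-27],[0,0,0]],[[2,-1,-27],[0,0,0]],[[2,-1,-27],[0,0,0]],[[2,-1,-27],[0,0,0]]]'
python3 -m crank '[[[0,0,0],[0,0,0]],[[0,0,0],[0,0,0]],[[0,0,0],[0,0,0]],[[0,0,0],[0,0,0]],[[0,0,10],[0,0,0]],[[0,0,30],[0,0,0]],[[0,0,55],[0,0,0]],[[0,0,75],[0,0,0]]]' 90
python3 -c "
from plant import state; s=state(); print(s['position'],s['eef_rot'],s['qd'])"
```

```text
time: 12.03
position: [0.5548, -0.3179, 0.017]
eef_rot: [0.773, 0.634, 0.0, 0.0]
contact_force: [-0.1, -0.3, -0.6]
grip_width: 0.0441
time: 12.7
position: [0.5552, -0.3179, 0.0943]
eef_rot: [0.773, 0.634, 0.0, 0.001]
contact_force: [-0.2, -1.3, -0.3]
grip_width: 0.0601
[ 0.55521648 -0.31793317  0.09426733] [7.73472723e-01 6.33829227e-01 3.64748330e-04 5.69604485e-04] [ 0.05526225 -0.29910832 -0.09739698 -0.17651883 -0.1124205   0.45716991
  0.09411007]
```

```bash
python3 -m crank '[[[0,14,2],[0,0,0]],[[0,46,2],[0,0,-1]],[[0,82,2],[0,0,-2]],[[0,118,2],[0,0,-3]],[[0,154,2],[0,0,-4]],[[0,190,2],[0,0,-4.7]],[[0,226,2],[0,0,-4.7]],[[0,258,2],[0,0,-4.7]]]' 74
python3 -m crank '[[[0,30,0],[0,0,0]],[[0,50,0],[0,0,0]],[[0,58,0],[0,0,0]],[[0,58,0],[0,0,0]],[[0,58,0],[0,0,0]],[[0,58,-12],[0,0,0]],[[0,58,-26],[0,0,0]],[[0,58,-36],[0,0,0]]]'
python3 -m crank '[[[0,0,-2],[0,0,0]],[[0,0,-12],[0,0,0]],[[0,0,-26],[0,0,0]],[[0,0,-38],[0,0,0]],[[0,0,-46],[0,0,0]],[[0,0,-50],[0,0,0]],[[0,0,-50],[0,0,0]],[[0,0,-50],[0,0,0]]]'
python3 -c "
from plant import state; s=state(); print(s['position'],s['eef_rot'],s['qd'])"
```

```text
time: 13.37
position: [0.5538, -0.056, 0.0941]
eef_rot: [0.798, 0.602, 0.0, -0.001]
contact_force: [0.6, 0.1, -0.4]
grip_width: 0.066
time: 14.03
position: [0.5544, -0.0051, 0.0572]
eef_rot: [0.8, 0.6, -0.001, 0.0]
contact_force: [0.0, -0.1, 0.3]
grip_width: 0.0661
time: 14.7
position: [0.555, -0.002, 0.0083]
eef_rot: [0.799, 0.601, 0.0, 0.0]
contact_force: [0.1, -0.4, -0.3]
grip_width: 0.0659
[ 0.55501056 -0.0019587   0.00829719] [7.98876379e-01 6.01495215e-01 1.58191191e-04 1.09022532e-04] [ 1.10914650e-03 -1.29061207e-02 -3.33362595e-03 -6.01656580e-03
  3.42129344e-04 -1.47055353e-05  1.77640919e-03]
```

```bash
python3 -m crank '[[[0,0,0],[0,0,0]],[[0,0,0],[0,0,0]],[[0,0,0],[0,0,0]],[[0,0,0],[0,0,0]],[[0,0,0],[0,0,0]],[[0,0,0],[0,0,0]],[[0,0,0],[0,0,0]],[[0,0,0],[0,0,0]]]' 255
python3 -m crank '[[[0,0,5],[0,0,0]],[[0,0,15],[0,0,0]],[[0,0,30],[0,0,0]],[[0,0,48],[0,0,0]],[[0,0,66],[0,0,0]],[[0,0,80],[0,0,0]],[[0,0,88],[0,0,0]],[[0,0,90],[0,0,0]]]'
python3 -m crank '[[[-6,14,0],[0,0,0]],[[-18,43,0],[0,0,3]],[[-32,77,0],[0,0,6]],[[-46,111,0],[0,0,9]],[[-60,145,0],[0,0,12]],[[-74,179,0],[0,0,15]],[[-88,213,0],[0,0,15]],[[-102,247,0],[0,0,15]]]'
python3 -m crank '[[[-14,32,0],[0,0,0]],[[-26,60,0],[0,0,0]],[[-33,79,0],[0,0,0]],[[-36,87,0],[0,0,0]],[[-36,87,0],[0,0,0]],[[-36,87,0],[0,0,0]],[[-36,87,-10],[0,0,0]],[[-36,87,-20],[0,0,0]]]'
python3 -m crank '[[[0,0,-10],[0,0,0]],[[0,0,-20],[0,0,0]],[[0,0,-28],[0,0,0]],[[0,0,-34],[0,0,0]],[[0,0,-36],[0,0,0]],[[0,0,-36],[0,0,0]],[[0,0,-36],[0,0,0]],[[0,0,-36],[0,0,0]]]'
python3 -c "
from plant import state; s=state(); print(s['position'],s['eef_rot'],s['qd'])"
```

```text
time: 15.37
position: [0.5552, -0.0019, 0.0085]
eef_rot: [0.799, 0.602, 0.0, 0.0]
contact_force: [0.5, -0.3, 3.0]
grip_width: 0.0399
time: 16.03
position: [0.5554, -0.0018, 0.0999]
eef_rot: [0.799, 0.602, 0.001, 0.001]
contact_force: [0.8, 1.2, -2.4]
grip_width: 0.0397
time: 16.7
position: [0.4512, 0.2461, 0.0974]
eef_rot: [0.714, 0.701, -0.001, -0.0]
contact_force: [0.6, -0.5, -1.8]
grip_width: 0.0395
time: 17.37
position: [0.4183, 0.3299, 0.0775]
eef_rot: [0.715, 0.699, 0.0, 0.001]
contact_force: [0.3, -0.1, -2.7]
grip_width: 0.0396
time: 18.03
position: [0.417, 0.3326, 0.0426]
eef_rot: [0.713, 0.701, 0.001, -0.0]
contact_force: [0.4, -0.1, -1.7]
grip_width: 0.0401
[0.41699987 0.33255213 0.04256546] [ 7.13414784e-01  7.00741784e-01  5.45588228e-04 -2.85877684e-05] [ 4.89188287e-04 -4.33886129e-03  7.10735166e-05  1.60297820e-03
 -7.16011169e-04 -1.65873973e-03  2.93201537e-05]
```

```bash
python3 -m crank '[[[0,0,-6],[0,0,0]],[[0,0,-14],[0,0,0]],[[0,0,-21],[0,0,0]],[[0,0,-27],[0,0,0]],[[0,0,-29.5],[0,0,0]],[[0,0,-29.5],[0,0,0]],[[0,0,-29.5],[0,0,0]],[[0,0,-29.5],[0,0,0]]]'
python3 -m crank '[[[0,0,0],[0,0,0]],[[0,0,0],[0,0,0]],[[0,0,0],[0,0,0]],[[0,0,0],[0,0,0]],[[0,0,10],[0,0,0]],[[0,0,30],[0,0,0]],[[0,0,60],[0,0,0]],[[0,0,85],[0,0,0]]]' 118
python3 -m crank '[[[10,-14,5],[0,0,0]],[[30,-40,5],[0,0,0]],[[52,-70,5],[0,0,0]],[[74,-100,5],[0,0,0]],[[96,-130,5],[0,0,0]],[[118,-160,5],[0,0,0]],[[140,-189,5],[0,0,0]],[[162,-218,5],[0,0,0]]]' 90
python3 -m crank '[[[22,-30,0],[0,0,0]],[[44,-60,0],[0,0,0]],[[64,-88,0],[0,0,0]],[[76,-103,0],[0,0,0]],[[80,-108,0],[0,0,0]],[[80,-108,0],[0,0,0]],[[80,-108,0],[0,0,0]],[[80,-108,0],[0,0,0]]]'
python3 -c "
from plant import state; s=state(); print(s['position'],s['eef_rot'],s['qd'])"
```

```text
time: 18.7
position: [0.4162, 0.3318, 0.0125]
eef_rot: [0.713, 0.701, -0.001, 0.0]
contact_force: [-2.2, -1.9, 1.3]
grip_width: 0.0398
time: 19.37
position: [0.4168, 0.3323, 0.0994]
eef_rot: [0.713, 0.701, 0.0, -0.0]
contact_force: [0.5, 0.1, -0.4]
grip_width: 0.0497
time: 20.03
position: [0.5798, 0.1123, 0.1036]
eef_rot: [0.714, 0.701, 0.0, 0.0]
contact_force: [0.1, -0.2, -0.9]
grip_width: 0.0601
time: 20.7
position: [0.6576, 0.0093, 0.103]
eef_rot: [0.712, 0.702, 0.0, -0.001]
contact_force: [-0.7, -0.6, 0.6]
grip_width: 0.06
[0.65759569 0.00933725 0.10297709] [ 7.12139629e-01  7.02036880e-01  3.65637665e-04 -1.11062343e-03] [-0.00660341 -0.00059185  0.00113666  0.00046102  0.00487871 -0.00175559
  0.00225341]
```

```bash
python3 -m crank '[[[1,-2,-6],[0,0,0]],[[2,-3,-22],[0,0,0]],[[2,-3,-42],[0,0,0]],[[2,-3,-62],[0,0,0]],[[2,-3,-78],[0,0,0]],[[2,-3,-87],[0,0,0]],[[2,-3,-90],[0,0,0]],[[2,-3,-90],[0,0,0]]]'
python3 -m crank '[[[0,0,0],[0,0,0]],[[0,0,0],[0,0,0]],[[0,0,0],[0,0,0]],[[0,0,0],[0,0,0]],[[0,0,0],[0,0,0]],[[0,0,0],[0,0,0]],[[0,0,0],[0,0,0]],[[0,0,0],[0,0,0]]]' 255
python3 -m crank '[[[0,0,5],[0,0,0]],[[0,0,15],[0,0,0]],[[0,0,32],[0,0,0]],[[0,0,52],[0,0,0]],[[0,0,70],[0,0,0]],[[0,0,84],[0,0,0]],[[0,0,90],[0,0,0]],[[0,0,90],[0,0,0]]]'
python3 -c "
from plant import state; s=state(); print(s['position'],s['eef_rot'],s['qd'])"
```

```text
time: 21.37
position: [0.6601, 0.004, 0.012]
eef_rot: [0.713, 0.701, -0.0, -0.001]
contact_force: [0.6, -0.6, 0.1]
grip_width: 0.06
time: 22.03
position: [0.6613, 0.0032, 0.0137]
eef_rot: [0.713, 0.701, 0.0, 0.0]
contact_force: [-1.6, -0.0, 5.8]
grip_width: 0.0425
time: 22.7
position: [0.6619, 0.0033, 0.1047]
eef_rot: [0.714, 0.701, 0.001, 0.001]
contact_force: [0.2, 0.6, 0.2]
grip_width: 0.0426
[0.66190227 0.00325193 0.10466345] [0.7135222  0.70063016 0.00142041 0.00119845] [-0.00238475  0.03345804  0.00883459  0.03529001  0.00707255 -0.01782201
 -0.00231885]
```

```bash
python3 -m crank '[[[-7,14,0],[0,0,0]],[[-21,42,0],[0,0,0]],[[-38,75,0],[0,0,0]],[[-55,108,0],[0,0,0]],[[-72,141,0],[0,0,0]],[[-89,174,0],[0,0,0]],[[-106,207,0],[0,0,0]],[[-122,240,0],[0,0,0]]]'
python3 -m crank '[[[-16,32,0],[0,0,0]],[[-30,60,0],[0,0,0]],[[-39,78,0],[0,0,0]],[[-42,83,0],[0,0,0]],[[-42,83,-10],[0,0,0]],[[-42,83,-25],[0,0,0]],[[-42,83,-38],[0,0,0]],[[-42,83,-42],[0,0,0]]]'
python3 -c "
from plant import *; import cv2; s=state(); print(s['position'],s['eef_rot'],s['qd'])
p,d=snapshot('side'); cv2.imwrite('pics/s2.png',cv2.resize(p[240:450,230:480],None,fx=2.8,fy=2.8)[:,:,::-1])"
```

```text
time: 23.37
position: [0.5354, 0.2451, 0.1013]
eef_rot: [0.713, 0.701, -0.002, -0.001]
contact_force: [0.7, -0.4, -1.2]
grip_width: 0.0427
time: 24.03
position: [0.4963, 0.3219, 0.0573]
eef_rot: [0.715, 0.699, -0.003, 0.001]
contact_force: [-0.8, -1.1, -1.0]
grip_width: 0.0428
[0.49631768 0.32190036 0.05732824] [ 7.14656603e-01  6.99467049e-01 -3.37993990e-03  6.03627125e-04] [-0.01136943  0.04606711  0.0120743   0.00836891  0.01566919 -0.06918502
 -0.01653506]
```

View pics/s2.png

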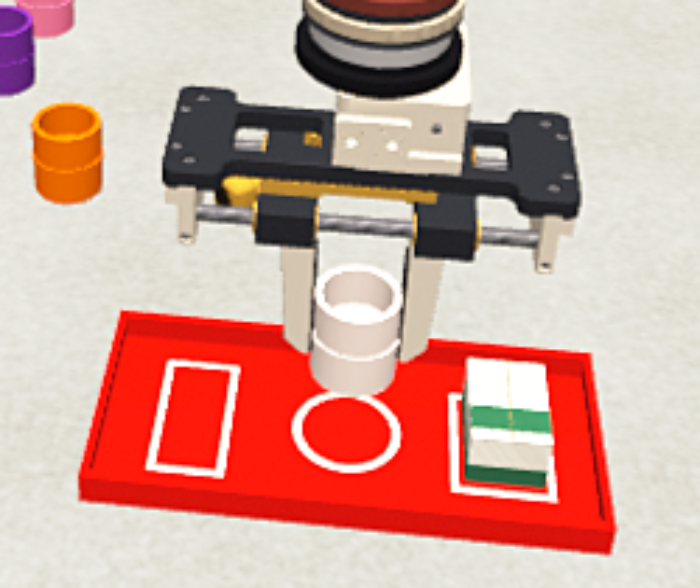

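The white coupling is held nearly upright over the ring (crop 347,430), with a slight lean that should settle when it lands. The carton sits on its rectangle (507,450). I'll lower the coupling gently.

```bash
python3 -m crank '[[[0,0,-3],[0,0,0]],[[0,0,-12],[0,0,0]],[[0,0,-22],[0,0,0]],[[0,0,-32],[0,0,0]],[[0,0,-40],[0,0,0]],[[0,0,-43],[0,0,0]],[[0,0,-44.5],[0,0,0]],[[0,0,-44.5],[0,0,0]]]'
python3 -m crank '[[[0,0,0],[0,0,0]],[[0,0,0],[0,0,0]],[[0,0,0],[0,0,0]],[[0,0,0],[0,0,0]],[[0,0,10],[0,0,0]],[[0,0,30],[0,0,0]],[[0,0,60],[0,0,0]],[[0,0,85],[0,0,0]]]' 100
python3 -c "
from plant import state; s=state(); print(s['position'],s['eef_rot'],s['qd'])"
```

```text
time: 24.75
position: [0.4961, 0.3256, 0.0176]
eef_rot: [0.713, 0.701, -0.001, 0.0]
contact_force: [-3.4, -2.8, 11.5]
grip_width: 0.042
time: 25.42
position: [0.4967, 0.3263, 0.1027]
eef_rot: [0.713, 0.701, -0.0, -0.0]
contact_force: [1.2, 0.1, 1.4]
grip_width: 0.056
[0.49670335 0.32626299 0.10265972] [ 7.13420787e-01  7.00735867e-01 -2.09063491e-06 -1.59306903e-04] [ 0.09495586 -0.40511589 -0.14368612 -0.24050652 -0.15962322  0.61499023
  0.13603383]
```

```bash
python3 -m crank '[[[-4,-14,2],[0,0,2]],[[-12,-46,2],[0,0,4]],[[-22,-82,2],[0,0,7]],[[-32,-118,2],[0,0,10]],[[-40,-150,2],[0,0,13]],[[-46,-174,2],[0,0,14]],[[-49,-185.5,2],[0,0,14]],[[-49,-185.5,2],[0,0,14]]]'
python3 -m crank '[[[0,0,0],[0,0,0]],[[0,0,0],[0,0,0]],[[0,0,-8],[0,0,0]],[[0,0,-20],[0,0,0]],[[0,0,-34],[0,0,0]],[[0,0,-46],[0,0,0]],[[0,0,-50],[0,0,0]],[[0,0,-50],[0,0,0]]]'
python3 - <<'E'
from h import *
s=state(); print(s['position'],s['eef_rot'])
p,d=snapshot('side'); cv2.imwrite('pics/s3.png',cv2.resize(p[240:450,230:480],None,fx=2.8,fy=2.8)[:,:,::-1])
E
```

```text
time: 26.08
position: [0.4474, 0.1376, 0.1034]
eef_rot: [0.625, 0.781, -0.001, 0.0]
contact_force: [0.3, 0.6, 0.3]
grip_width: 0.0568
time: 26.75
position: [0.447, 0.1418, 0.0518]
eef_rot: [0.622, 0.783, -0.001, -0.001]
contact_force: [-0.0, -0.8, 0.7]
grip_width: 0.0566
[0.44702489 0.14178325 0.05184812] [ 0.62187877  0.78311259 -0.00081272 -0.0009008 ]
```

View pics/s3.png

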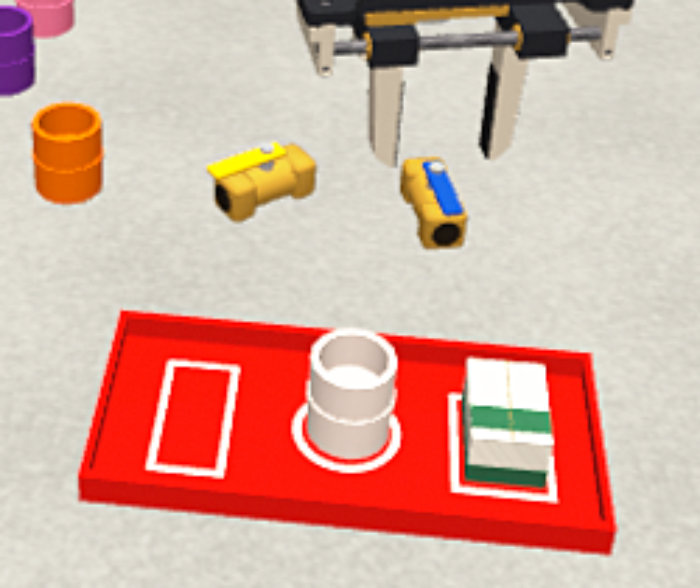

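White is upright inside its ring (350,430), and the fingers straddle the blue valve.

```bash
python3 -m crank '[[[0,-1,-6],[0,0,0]],[[0,-1,-18],[0,0,0]],[[0,-1,-30],[0,0,0]],[[0,-1,-40],[0,0,0]],[[0,-1,-45],[0,0,0]],[[0,-1,-45],[0,0,0]],[[0,-1,-45],[0,0,0]],[[0,-1,-45],[0,0,0]]]'
python3 -m crank '[[[0,0,0],[0,0,0]],[[0,0,0],[0,0,0]],[[0,0,0],[0,0,0]],[[0,0,0],[0,0,0]],[[0,0,0],[0,0,0]],[[0,0,0],[0,0,0]],[[0,0,0],[0,0,0]],[[0,0,0],[0,0,0]]]' 255
python3 -m crank '[[[0,0,5],[0,0,0]],[[0,0,15],[0,0,0]],[[0,0,32],[0,0,0]],[[0,0,52],[0,0,0]],[[0,0,70],[0,0,0]],[[0,0,86],[0,0,0]],[[0,0,94],[0,0,0]],[[0,0,94],[0,0,0]]]'
python3 -m crank '[[[8,11,0],[0,0,-2]],[[26,38,0],[0,0,-5]],[[48,70,0],[0,0,-8]],[[72,104,0],[0,0,-11]],[[96,138,0],[0,0,-14]],[[116,166,0],[0,0,-14.4]],[[127,183,0],[0,0,-14.4]],[[130,187,0],[0,0,-14.4]]]'
python3 -m crank '[[[0,0,0],[0,0,0]],[[0,0,0],[0,0,0]],[[0,0,-8],[0,0,0]],[[0,0,-20],[0,0,0]],[[0,0,-34],[0,0,0]],[[0,0,-46],[0,0,0]],[[0,0,-50],[0,0,0]],[[0,0,-50],[0,0,0]]]'
python3 -c "
from plant import state; s=state(); print(s['position'],s['eef_rot'],s['qd'])"
```

```text
time: 27.47
position: [0.4482, 0.1399, 0.0087]
eef_rot: [0.623, 0.782, 0.001, 0.0]
contact_force: [-0.7, 0.4, -0.6]
grip_width: 0.0563
time: 28.13
position: [0.4474, 0.1395, 0.0083]
eef_rot: [0.623, 0.782, -0.0, -0.0]
contact_force: [-2.1, -0.5, 3.9]
grip_width: 0.0279
time: 28.8
position: [0.4488, 0.1399, 0.1035]
eef_rot: [0.623, 0.782, 0.002, 0.001]
contact_force: [-0.1, 0.2, -4.1]
grip_width: 0.0279
time: 29.47
position: [0.5777, 0.3314, 0.0999]
eef_rot: [0.715, 0.7, 0.001, -0.001]
contact_force: [1.3, -0.1, -3.6]
grip_width: 0.0277
time: 30.13
position: [0.5764, 0.3251, 0.05]
eef_rot: [0.716, 0.698, -0.002, -0.0]
contact_force: [-0.7, 0.1, -2.7]
grip_width: 0.0276
[0.57644367 0.32508612 0.04996248] [ 7.16068289e-01  6.98026546e-01 -2.24133790e-03 -3.50445410e-04] [-0.00287253 -0.02540871 -0.01075667 -0.03509049 -0.00522916  0.01131171
  0.00300291]
```

```bash
python3 -m crank '[[[0,1,-6],[0,0,0]],[[0,1,-14],[0,0,0]],[[0,1,-22],[0,0,0]],[[0,1,-30],[0,0,0]],[[0,1,-36],[0,0,0]],[[0,1,-38.5],[0,0,0]],[[0,1,-38.5],[0,0,0]],[[0,1,-38.5],[0,0,0]]]'
python3 -m crank '[[[0,0,0],[0,0,0]],[[0,0,0],[0,0,0]],[[0,0,0],[0,0,0]],[[0,0,0],[0,0,0]],[[0,0,10],[0,0,0]],[[0,0,30],[0,0,0]],[[0,0,60],[0,0,0]],[[0,0,90],[0,0,0]]]' 140
python3 -m crank '[[[0,-10,30],[0,0,0]],[[0,-40,60],[0,0,0]],[[0,-75,80],[0,0,0]],[[0,-110,90],[0,0,0]],[[0,-145,100],[0,0,0]],[[0,-175,100],[0,0,0]],[[0,-190,100],[0,0,0]],[[0,-190,100],[0,0,0]]]'
python3 - <<'E'
from h import *
s=state(); print(s['position'])
p,d=snapshot('side'); cv2.imwrite('pics/s4.png',p[:,:,::-1])
p,d=snapshot('top'); cv2.imwrite('pics/t4.png',p[:,:,::-1]); W=cloud('top',d)
def fr(o,th,P): 
    c,s=np.cos(th),np.sin(th); return (P-o)@np.array([[c,-s],[s,c]])
th=np.radians(-1.4); tb=np.radians(-11.6)
R=(np.array([497.4,330.0]),th); B=(np.array([494.4,-305.0]),tb)
for n,t,(x,y) in [('carton',R,(-80,0)),('white',R,(0,0)),('blue',R,(80,0)),('red',B,(-60,0)),('grey',B,(60,0))]:
    L=fr(*t,W[...,:2]*1000)
    m=(abs(L[...,0]-x)<35)&(abs(L[...,1]-y)<52)&(W[...,2]>.022)&(W[...,2]<.065)
    z=np.percentile(W[m][:,2],95)
    if n in('carton','white','grey'): m&=W[...,2]>z-.008
    print(n,'z %.3f'%z,m.sum(),[np.round(v,1) for v in cv2.minAreaRect(L[m].astype(np.float32))])
E
```

```text
time: 30.8
position: [0.5779, 0.3279, 0.0136]
eef_rot: [0.716, 0.698, 0.0, -0.0]
contact_force: [-0.4, 0.4, -2.5]
grip_width: 0.0278
time: 31.47
position: [0.5773, 0.3274, 0.1048]
eef_rot: [0.716, 0.698, -0.001, -0.0]
contact_force: [1.3, 0.1, 0.7]
grip_width: 0.0418
time: 32.13
position: [0.5787, 0.1315, 0.2048]
eef_rot: [0.719, 0.695, -0.001, 0.002]
contact_force: [-0.3, -0.5, -0.7]
grip_width: 0.0417
[0.5787105  0.13146755 0.20484722]
carton z 0.040 500 [array([-80.9,  -1.4]), array([37.5, 56.9]), np.float64(0.5)]
white z 0.057 139 [array([-0.6, -1.4]), array([42.8, 41.8]), np.float64(14.8)]
blue z 0.047 365 [array([80.9,  5.8]), array([26.2, 72.1]), np.float64(0.4)]
red z 0.046 395 [array([-60.1,   3.2]), array([72.5, 27.8]), np.float64(88.9)]
grey z 0.056 135 [array([61.6,  0.3]), array([42.1, 43.2]), np.float64(9.2)]
```

View pics/t4.png

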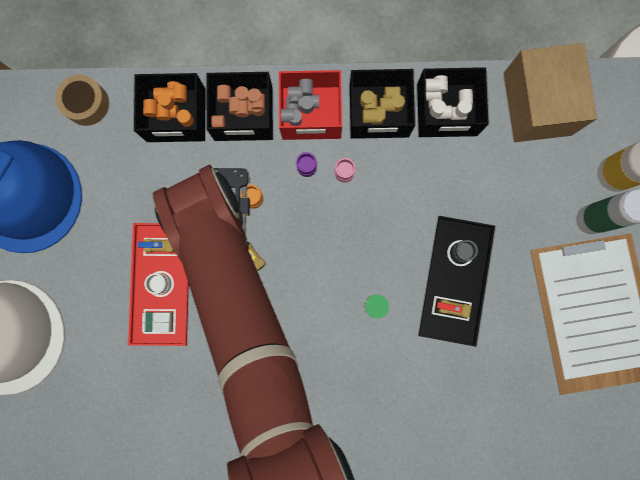

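View pics/s4.png

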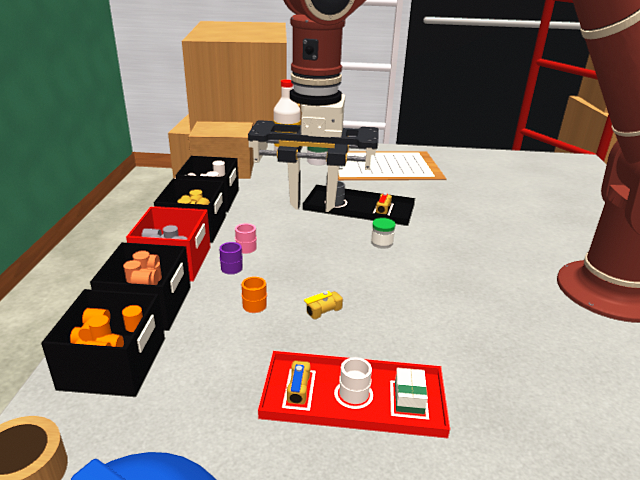

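All five pieces measure within about 2 mm of their outlines. In the pictures, the spares are at the same pixels as before: orange (254,294), yellow (323,304) and tin (383,232) in the side view.

```bash
python3 -c "
from plant import workorder; print(workorder.finish_job())"
```

```text
the job is handed in; nothing more can be done
None
```

I placed all five kit pieces on their outlines and handed the job in at about 32 s of robot time. `finish_job()` gives no verdict, so I don't have the official result.

| Piece | Tray | Offset from outline (along, across) | Angle off rectangle |
|---|---|---|---|
| Carton | red | about -0.9, -1.4 mm | about 0.5° |
| White coupling | red | about -0.6, -1.4 mm | n/a |
| Blue valve | red | about 0.9, 1.3 mm | about 0.4° |
| Red valve | black | about -0.1, -1.3 mm | about 1° |
| Grey coupling | black | about 1.6, 0.3 mm | n/a |

- **How these were measured:** they come from one last top camera picture. Each valve's across-tray figure is worked out from its outline including the lever. I judged upright from the top heights, each 4–6 mm above its bench value (the tray floor is 4 mm up), and from the side view.
- **Spares:** the orange coupling, yellow valve and tin show at the same places in the side view as at the start. I didn't measure their positions again, and the arm hid part of the orange coupling and yellow valve in the last top view.
- **White coupling:** I gripped it about 3 mm off centre and it leaned slightly while carried. It landed with about 11 N of contact and then stood upright on its ring.
- **Disagreement:** the network's point for the blue valve was about 10 mm off my depth measurement. I used the depth figure, which matched the valve's nut in the picture, and the grasp was good.
- **Robot:** the gripper was left empty, about 0.2 m above the bench, touching nothing. No check failed.

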